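Gauge the depth of a mixer's drive socket

ROBOT

A 6-joint arm with a two-finger parallel gripper is mounted at the origin on the work surface. World frame = base frame: x ahead of the robot, y to its left, z up, the work surface at z = 0. Lengths are in m, angles in degrees, forces in N, time in s.
With the tool pointing down it reaches from about 0.3 to 0.75 m from the base axis. Payload 8.5 kg.
Tool frame: the origin (TCP) lies between the finger pads; the fingertips stand tcp_to_tips ahead of it and the grasp point (between the pads) lies 5 mm behind it (tcp_to_tips is the distance from the TCP to the fingertips, in m); z points along the fingers, y is the direction in which the jaws open and shut (so a half turn about z gives the same grasp; the last joint's range is limited). The gripper opens to 85 mm and grips with 20 to 120 N. Pads are 22 mm wide; open, the fingers measure 114 mm over their backs; the gripper's body (76 mm by 85 mm) begins 54 mm behind the grasp point. The pads swing forward as they close: fully open they stand 13 mm farther back than shut.
Start: joints at [64.784, 21.807, 74.336, -0, 83.858, -12.336], TCP at [0.123, 0.536, 0.245] pointing down, gripper open.
Joint ranges: [-178.18, 178.18], [-50.72, 133.34], [12.68, 142.11], [-81.47, 261.47], [9.98, 163.14], [-165.26, 165.26]. Speed limits (degrees/s): [136.94, 136.94, 180, 180, 180, 180].

INTERFACE

Orientations are given as a 3x3 rotation matrix whose columns are the frame's x, y, z axes.
In Python, from workcell import observe, get_image, camera_info, hand_in, spot_in, trace, tcp_to_tips gives the robot as it stands.
- The arm moves only by the shell command python3 -m jog 'ROWS' [FORCE]. ROWS is a JSON object of lists of equal length, an entry for each row: "turn": the turn, a rotation vector about the tool's x, y, z in rad, a list of three; "travel": the shift along the tool's x, y, z in cm, a list of three; "grip": the opening, from -1 (shut) to 1 (fully open). A call has 1 to 12 rows; each row shifts and turns the commanded pose from where the row before left it, along the tool's axes as they then stand; what a row does not reach is not made up. A row lasts 1/8 s, in which the tool goes at most 62.5 mm and 10.7 degrees, less where a joint would pass 70% of its speed; a pose out of reach is approached as far as the arm can. A call with a gripper value outside its range is refused whole. The fingers move at their own pace and stop on an object; FORCE is the grip in N (left out, the last holds). Time passes only in rows, so rows that do not move let the fingers close. It gives the time, the measured TCP pose, the force and the opening at its end, in the units of the state.
- observe(): the state, without advancing time (a new reading comes with each control period).
- get_image(name): name is "side" or "top" or "wrist"; returns the picture (400x640x3 uint8, red, green, blue); there is no depth.
- camera_info(name): a dict with "vertical_fov" (degrees; the focal length in pixels is half the picture's height over the tangent of half this angle, whatever the lens; pixels are square), "cx", "cy" (the principal point, pixels), "k1" (the pictures are not rectified: a ray, as slopes to the right and down, at radius r is drawn at 1 + k1 r^2 times it, then the intrinsics apply), "R" (3x3) and "t" (3): a world point X has camera coordinates R X + t. Camera axes: x right, y down, z forward; pixel columns grow to the right and rows downward; lengths in m; the calibration is good to about 2 mm. A picture is of the moment at which its call begins: read the wrist's pose just before it. camera_info takes no time and is no camera call; for the wrist camera it gives the pose at the moment of the call.
- hand_in(): hands the job in, once; it reports no verdict.
Trained networks look in the newest picture that a camera, given by its name, has taken for a name from the list of things; names that differ only in an ending like _2 or _b are one class to them, and where a whole thing is asked for, a point or a joint stands for the part that bears it (a point fixed in the world has none). Each returns a list of dicts, best first, with "score" (0 to 1); they miss things now and then, are a little off and sometimes report something else, mostly with a low value. They report only what shows in the picture. A call takes as long as a camera call. They do not tell look-alikes from the thing itself.
- spot_in(label, camera): "extent" ([centre column, centre row, width, height] in pixels, round what is visible of it).
- trace(label, camera): "pixels" (400x640 bool, what is visible of it) and "extent" ([centre column, centre row, width, height] in pixels, round what is visible of it).
The state is a dict: "time_s": time; "joint_positions": joint angles; "qvel": joint speeds; "effort": joint torques, N m; "eef_pos": TCP position; "eef_rot": TCP orientation; "wrist_force": force on the tool from outside, world axes, zero at the start; "wrist_torque": the same for the moment, N m; "finger_gap": opening from 0.0 (shut) to 1.0 (fully open).
Only numpy, scipy, OpenCV 4.12 (cv2) and the standard library are available. Lean on these libraries where they do the work, as an engineer would, in place of code of your own. Each camera call takes 0.05 s, during which the arm holds its last target.

TASK

Check how deep the drive coupling sits in the mixer base: take the green-knobbed depth rod from its stand, slide it down the socket in the mixer base, past the drag of the sprung shoes, until you feel it bottom on the coupling (press gently, never above 25 N on it), and leave it standing there, still home. Then record how far it sticks out by drawing up the orange knob of the height marker until its top is level with the top of the rod, within 3 mm, and let go. Leave the jug and its lid, the bowl, the spice jars and the measuring cup where they are.

Things in the scene. Friction and masses are not known exactly. Their poses are not given: they have to be found in the camera images.
- mixer: white motor base of a kitchen mixer, fixed, its jug taken off: housing 160 x 160 mm, 85 high, with a round white collar (148 mm wide) up to 112 mm and in its middle a dark 70 x 70 mm boss up to 120 mm, with the drive socket in its centre. Origin: centre of the underside; z up; the control knob is on its -x face
- mouth (a point): centre of the drive socket's mouth, on the top of the boss, 120 mm above the table; z up. The socket is an upright blind hole 16 mm wide with a square edge. Two sprung shoes in it, 20 mm below the mouth, rub on the rod with a drag of roughly 4 to 9 N while it moves, which also holds its weight: it does not drop to the bottom by itself
- coupling: drive coupling at the foot of the socket. Its origin is under the mixer at table height and does NOT show where the rod bottoms: 75 to 105 mm below the mouth, different every time, to be felt. A light sprung cap yields over the last 3 mm (under 1 N), then the stiff cushion: a steep rise of 8 N per mm above the drag. Never press on it with more than 25 N
- rod: loose depth rod, 120 g, 150 mm long, standing upright in its stand: aluminium rod 14 mm thick with black rings every 10 mm and a nose that tapers over 10 mm to 7 mm, and at its upper end a green round knob 24 mm wide and 30 mm tall (the place to grip it). Origin: centre of the tip; z along the rod to the knob
- rod_tip (a point): centre of the rod's lower end face
- rod_top (a point): centre of the knob's upper face, 150 mm above the tip
- stand: light wooden block 70 x 70 x 45 mm, fixed, with a 17 mm hole 40 mm deep in its middle in which the rod stands at the start. Origin: centre of the underside
- marker_base: foot of the telescopic height marker, fixed: dark disc 70 mm wide with a steel sleeve 22 mm wide up to 95 mm. Origin: centre of the underside
- marker_top (a point): centre of the upper face of the marker's orange knob (round, 24 mm wide, 30 mm tall, on a 13 mm stem); z up. At joint value 0 it is 140 mm above the table
- marker (a joint): how far the orange knob and stem are drawn up out of the sleeve, 0 to 0.075 m; starts nearly down; slides straight up and down against a friction of about 4 N and stays where it is left
- jug: bystander: clear glass mixer jug with a handle, 110 mm wide, 180 tall. Origin: centre of the underside
- jug_lid: bystander: green round jug lid lying on the table, 116 mm wide, 28 tall. Origin: centre of the underside
- bowl: bystander: steel bowl, 200 mm wide, 75 tall. Origin: centre of the underside
- spice_a: bystander: amber spice jar with red cap, 48 mm wide, 90 tall. Origin: centre of the underside
- spice_b: bystander: amber spice jar with yellow cap, 48 mm wide, 90 tall. Origin: centre of the underside
- measure: bystander: blue plastic measuring cup, 66 mm wide, 60 tall. Origin: centre of the underside
There are look-alikes about, which are no part of the job. Of the things that look like the rod, take the one that is farthest to the robot's left at the start.

How it is judged:
By the outcome, as a careful person would: the job done as asked, in the order asked, and still so for the second after the job is handed in, with the robot touching nothing.
It also fails if it takes over 72 s, if anything falls off the work surface, if the arm or the gripper's body presses on something with over 40 N, if the wrist force passes 120 N, or if a joint passes its speed limit or range.

## Working session

There is one attempt and no reset: what is moved stays moved. The work goes in short steps, Python scripts to look and compute and a shell command to move; the robot and the scene stay as the last step left them, time stands still between calls to the robot, and variables do not carry over. Pictures are saved under pics/ and viewed, and the job is handed in when it is done.

```bash
mkdir -p pics; cat > h.py <<'E'
import numpy as np, cv2
from workcell import *
def save(img,n): cv2.imwrite('pics/'+n,cv2.cvtColor(img,cv2.COLOR_RGB2BGR))
def KD(ci):
    f=200/np.tan(np.radians(ci['vertical_fov']/2))
    return np.array([[f,0,ci['cx']],[0,f,ci['cy']],[0,0,1.]]),np.array([ci['k1'],0,0,0.])
def ray(ci,px):
    K,D=KD(ci); s=cv2.undistortPoints(np.array([[px]],float),K,D)[0,0]
    R=np.array(ci['R']);t=np.array(ci['t'])
    return -R.T@t, R.T@np.array([s[0],s[1],1.])
def at_z(ci,px,z):
    o,d=ray(ci,px); return o+d*(z-o[2])/d[2]
def proj(ci,X):
    K,D=KD(ci); R=np.array(ci['R']);t=np.array(ci['t'])
    p=cv2.projectPoints(np.array([X],float),cv2.Rodrigues(R)[0],t,K,D)[0]; return p[0,0]
def tri(L):
    A=np.zeros((3,3));b=np.zeros(3);rs=[ray(*l) for l in L]
    for o,d in rs:
        d=d/np.linalg.norm(d);P=np.eye(3)-np.outer(d,d);A+=P;b+=P@o
    X=np.linalg.solve(A,b)
    return X,[np.linalg.norm(np.cross(X-o,d/np.linalg.norm(d))) for o,d in rs]
E
python3 - <<'E'
from h import *
s=observe(); print(s['time_s'],s['eef_pos'],s['eef_rot'],s['finger_gap'],s['wrist_force'],tcp_to_tips)
for n in ('side','top','wrist'):
    save(get_image(n),n+'0.png'); c=camera_info(n); print(n,c)
    for l in ('rod','mixer','marker_top','stand','marker_base'):
        if n!='wrist': print(n,l,[(round(d['score'],2),np.round(d['extent']).tolist()) for d in spot_in(l,n)])
E
```

```text
0.0 [0.12249662 0.53591181 0.24470464] [[-9.74838633e-01  2.22910865e-01 -6.21661666e-04]
 [ 2.22911512e-01  9.74837797e-01 -1.31395908e-03]
 [ 3.13123533e-04 -1.41947362e-03 -9.99998944e-01]] 1.000594755311002 [ 0.35225032  0.3891671  -0.27606416] 0.014
side {'vertical_fov': 54.358765081297605, 'cx': 321.754491596908, 'cy': 202.0125262156701, 'k1': -0.08686223746212014, 'R': array([[ 0.81951883, -0.57284398, -0.01544888],
       [-0.31860194, -0.43305699, -0.84318115],
       [ 0.476321  ,  0.69592487, -0.53740756]]), 't': array([-0.46399687,  0.27070088,  0.75197612])}
side rod [(0.86, [387.0, 292.0, 15.0, 54.0]), (0.68, [441.0, 315.0, 23.0, 63.0]), (0.38, [330.0, 228.0, 85.0, 77.0])]
side mixer [(0.69, [330.0, 228.0, 88.0, 78.0])]
side marker_top [(0.58, [245.0, 164.0, 8.0, 19.0])]
side stand [(0.78, [383.0, 322.0, 47.0, 51.0]), (0.68, [387.0, 293.0, 16.0, 56.0]), (0.44, [340.0, 172.0, 17.0, 29.0])]
side marker_base [(0.89, [250.0, 180.0, 24.0, 50.0])]
top {'vertical_fov': 56.35328777784252, 'cx': 312.3801057968985, 'cy': 191.79912648588373, 'k1': -0.057452408740616634, 'R': array([[ 0.00846363, -0.99994581,  0.00606204],
       [-0.99895026, -0.00872782, -0.04496897],
       [ 0.04501945, -0.00567508, -0.99896999]]), 't': array([-0.02133816,  0.57228094,  1.24162435])}
top rod []
top mixer [(0.73, [314.0, 188.0, 54.0, 59.0]), (0.59, [367.0, 133.0, 19.0, 16.0])]
top marker_top [(0.61, [215.0, 213.0, 12.0, 10.0])]
top stand [(0.76, [403.0, 215.0, 25.0, 22.0])]
top marker_base [(0.76, [220.0, 215.0, 21.0, 21.0])]
wrist {'vertical_fov': 64.58194676579878, 'cx': 319.89750962125606, 'cy': 199.29655223002624, 'k1': -0.0014538045668005509, 'R': array([[ 2.23078259e-01,  9.74800531e-01,  1.19982290e-04],
       [ 9.36282878e-01, -2.14297940e-01,  2.78299775e-01],
       [ 2.71312480e-01, -6.19702918e-02, -9.60494259e-01]]), 't': array([-0.54974603, -0.03640921,  0.37931453])}
```

View pics/side0.png

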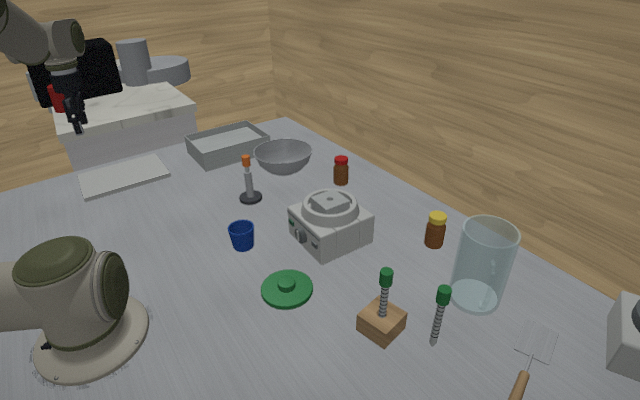

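View pics/top0.png

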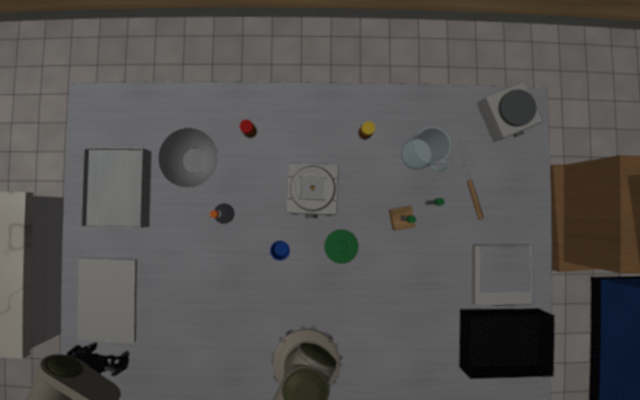

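View pics/wrist0.png

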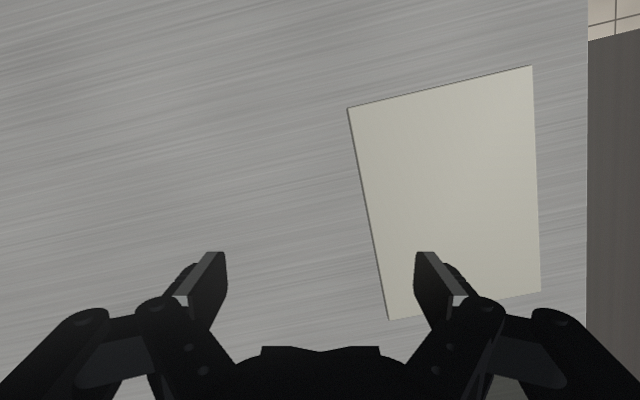

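```bash
python3 - <<'E'
import cv2
a=cv2.imread('pics/side0.png')[130:390,220:480]; b=cv2.imread('pics/top0.png')[110:260,200:440]
cv2.imwrite('pics/sc.png',cv2.resize(a,(598,598),interpolation=2)); cv2.imwrite('pics/tc.png',cv2.resize(b,(800,500),interpolation=2))
E
```

```text
(no output)
```

View pics/sc.png

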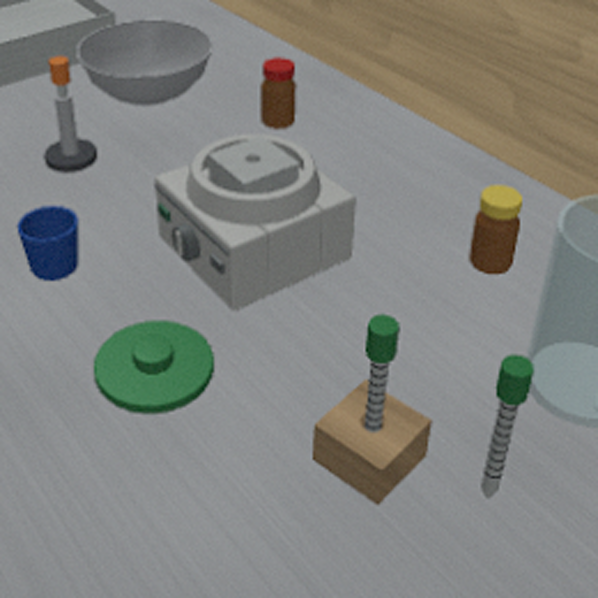

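View pics/tc.png

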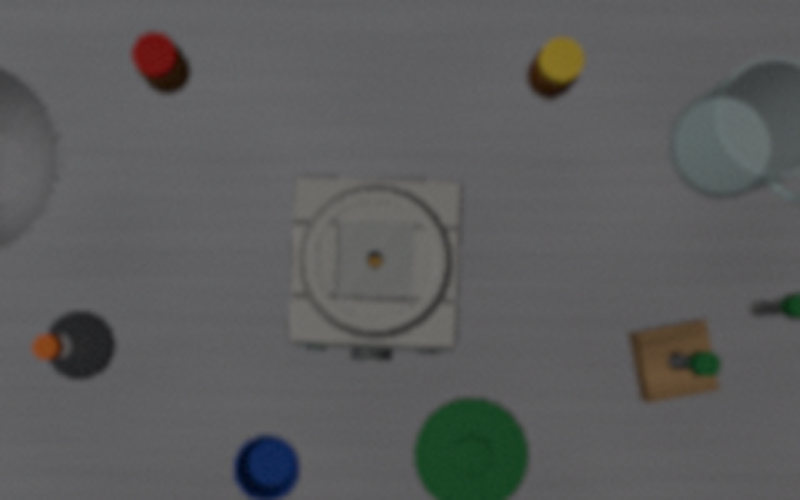

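Two rod look-alikes: A in the wooden stand (side 387,292; top 411,218), and B standing on the table with no stand (side 441,315; top 439,202). A is farther left, which is +y and lower columns in the top view, and it is the one in the stand, so A is the rod. The orange marker knob is at side (245,161), top (214,213).

```bash
cat > m.py <<'E'
from h import *
def blob(img,lo,hi,box):
    x0,y0,x1,y1=box; hsv=cv2.cvtColor(img[y0:y1,x0:x1],cv2.COLOR_RGB2HSV)
    m=cv2.inRange(hsv,lo,hi); n,l,s,c=cv2.connectedComponentsWithStats(m); 
    if n<2: return None
    k=1+np.argmax(s[1:,4]); return c[k]+[x0,y0], s[k]+[x0,y0,0,0,0]
E
python3 - <<'E'
from m import *
S=cv2.imread('pics/side0.png')[:,:,::-1];T=cv2.imread('pics/top0.png')[:,:,::-1]
cs,ct=camera_info('side'),camera_info('top')
G=((45,80,30),(85,255,255));O=((5,120,60),(20,255,255))
for nm,c,bs,bt in (('rodA',G,(372,260,402,296),(400,208,420,226)),('rodB',G,(430,280,456,312),(428,192,450,212)),('mark',O,(235,150,257,172),(205,205,219,222))):
    a=blob(S,*c,bs);b=blob(T,*c,bt); print(nm,a,b)
    X,e=tri([(cs,a[0]),(ct,b[0])]); print(np.round(X,4),np.round(e,4))
for z in (.12,):
  print(at_z(ct,(200+375*.3,110+260*.3),z),at_z(cs,(220+252/2.3,130+158/2.3),z))
for nm,px in (('stand',(403,215)),):
    print(nm,at_z(ct,px,.045))
E
```

```text
rodA (array([385.55371901, 276.94628099]), array([379, 267,  14,  21, 242])) (array([410.92156863, 218.78431373]), array([407, 216,   9,   7,  51]))
[ 0.4875 -0.3147  0.1402] [0. 0.]
rodB (array([443.28571429, 294.73684211]), array([436, 285,  16,  21, 266])) (array([438.8627451 , 201.45098039]), array([434, 199,  10,   6,  51]))
[ 0.5408 -0.4025  0.1354] [0.0001 0.0001]
mark (array([245.52272727, 160.125     ]), array([241, 155,   9,  12,  88])) (array([213.83018868, 213.66037736]), array([210, 210,   8,   8,  53]))
[0.4984 0.2836 0.1302] [0.0005 0.0005]
[ 0.57931372 -0.01607711  0.12      ] [ 0.58012401 -0.01662643  0.12      ]
stand [ 0.49738221 -0.31426712  0.045     ]
```

```bash
python3 - <<'E'
from m import *
S=cv2.imread('pics/side0.png');cs=camera_info('side')
cv2.imwrite('pics/rodc.png',cv2.resize(S[250:360,350:470],(720,660)[:2] if 0 else (640,587),interpolation=2))
E
```

```text
(no output)
```

View pics/rodc.png

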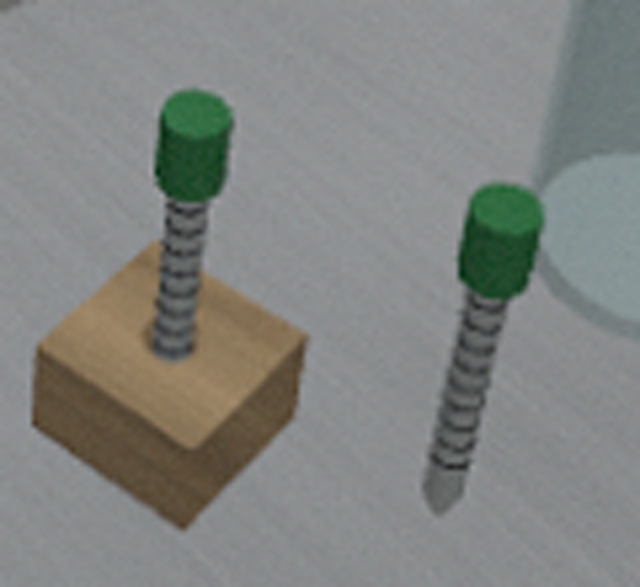

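```bash
python3 -m jog '{"turn":[[0,0,-0.1124],[0,0,-0.1124],[0,0,0],[0,0,0],[0,0,0],[0,0,0],[0,0,0],[0,0,0],[0,0,0],[0,0,0]],"travel":[[0,0,0],[0,0,0],[-3.7,-4.2,0],[-3.7,-4.2,0],[-3.7,-4.2,0],[-3.7,-4.2,0],[-3.7,-4.2,0],[-3.7,-4.2,0],[-3.7,-4.2,0],[-3.7,-4.2,0]],"grip":[1,1,1,1,1,1,1,1,1,1]}' 30
python3 - <<'E'
from h import *
s=observe();print(s['time_s'],s['eef_pos'],s['eef_rot'],s['joint_positions'])
E
```

```text
time_s: 1.9
eef_pos: [0.4196, 0.1986, 0.2456]
eef_rot: [[-1.0, 0.0, 0.001], [0.0, 1.0, 0.0], [-0.001, 0.0, -1.0]]
wrist_force: [0.6, 0.8, 0.1]
finger_gap: 0.997
1.9 [0.41963602 0.19857611 0.24555089] [[-9.99999800e-01  1.38949571e-04  6.17258854e-04]
 [ 1.39075954e-04  9.99999969e-01  2.04710283e-04]
 [-6.17230391e-04  2.04796088e-04 -9.99999789e-01]] [ 1.06604360e+01  1.31549225e+01  8.71434546e+01  5.06645789e-03
  7.96646973e+01 -7.93325065e+01]
```

```bash
python3 -m jog '{"turn":[[0,0,0],[0,0,0],[0,0,0],[0,0,0],[0,0,0],[0,0,0],[0,0,0],[0,0,0],[0,0,0],[0,0,0]],"travel":[[-0.75,-5.7,0],[-0.75,-5.7,0],[-0.75,-5.7,0],[-0.75,-5.7,0],[-0.75,-5.7,0],[-0.75,-5.7,0],[-0.75,-5.7,0],[-0.75,-5.7,0],[-0.75,-5.7,0],[0,0,0]],"grip":[1,1,1,1,1,1,1,1,1,1]}' 30
python3 - <<'E'
from m import *
s=observe();print(s['time_s'],s['eef_pos'])
W=get_image('wrist');c=camera_info('wrist');save(W,'w1.png')
b=blob(W,(45,80,30),(85,255,255),(0,0,640,400));print(b)
for X in ([.4875,-.315,.155],[.4875,-.315,.14]): print(proj(c,X))
E
```

```text
time_s: 3.15
eef_pos: [0.4858, -0.3163, 0.2443]
eef_rot: [[-1.0, 0.004, -0.001], [0.004, 1.0, 0.0], [0.001, 0.0, -1.0]]
wrist_force: [-0.5, 1.1, -0.5]
finger_gap: 1.001
3.15 [ 0.48582711 -0.31626188  0.24428688]
(array([506.3310202 ,  81.53360953]), array([ 452,   25,  110,  114, 9655]))
[318.97675153 211.03132635]
[319.00905723 204.95255977]
```

View pics/w1.png

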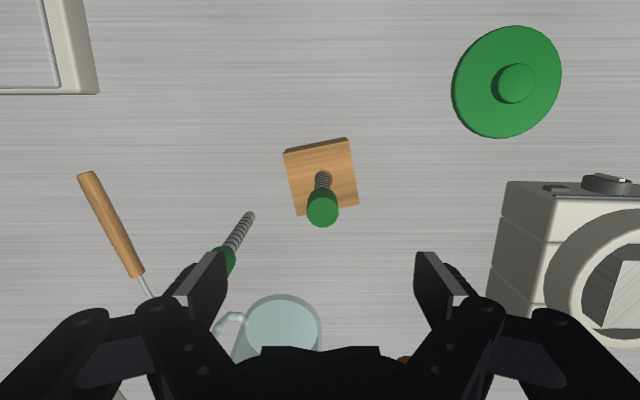

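```bash
python3 - <<'E'
from m import *
W=cv2.imread('pics/w1.png')[:,:,::-1];c=camera_info('wrist')
b=blob(W,(45,80,30),(85,255,255),(290,180,360,240));print(b)
print(at_z(c,(322.3,209.5),.155),at_z(c,b[0],.148))
cv2.imwrite('pics/w1c.png',cv2.resize(W[120:250,260:390,::-1],(598,598),interpolation=2))
E
```

```text
(array([322.23919598, 207.44522613]), array([307, 188,  32,  39, 995]))
[ 0.48633585 -0.31258167  0.155     ] [ 0.48699035 -0.31256839  0.148     ]
```

View pics/w1c.png

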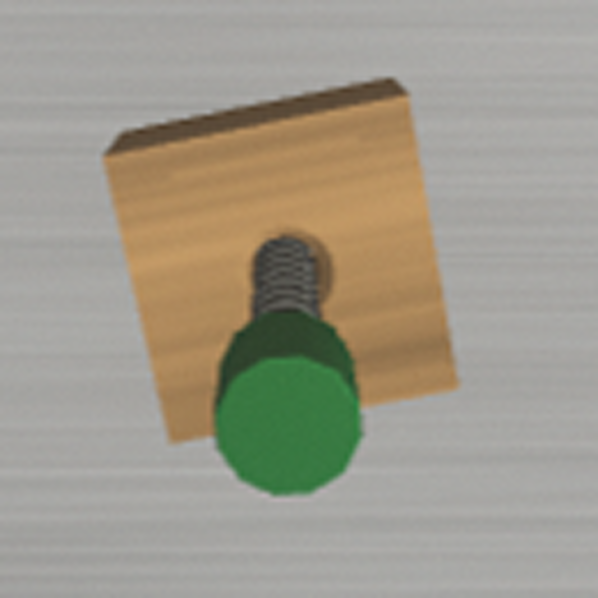

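```bash
python3 -m jog '{"turn":[[0,0,0],[0,0,0],[0,0,0],[0,0,0],[0,0,0],[0,0,0],[0,0,0],[0,0,0],[0,0,0],[0,0,0],[0,0,0]],"travel":[[-0.2,0.33,2.1],[0,0,2.1],[0,0,2.1],[0,0,2.1],[0,0,2.1],[0,0,0],[0,0,0],[0,0,0],[0,0,0],[0,0,0],[0,0,0]],"grip":[1,1,0.6,0.2,0,-0.2,-0.5,-1,-1,-1,-1]}' 40
python3 - <<'E'
from m import *
s=observe();print(s['time_s'],s['eef_pos'],s['finger_gap'],s['wrist_force'])
save(get_image('wrist'),'w2.png'); save(get_image('side')[230:380,320:480],'s2.png')
E
```

```text
time_s: 4.58
eef_pos: [0.4884, -0.3098, 0.1411]
eef_rot: [[-1.0, 0.0, 0.001], [0.0, 1.0, -0.001], [-0.001, -0.001, -1.0]]
wrist_force: [-0.6, 0.4, 6.5]
finger_gap: 0.27
4.575 [ 0.48840265 -0.30977364  0.14114149] 0.27042680279733844 [-0.59520271  0.41690362  6.49436815]
```

View pics/w2.png

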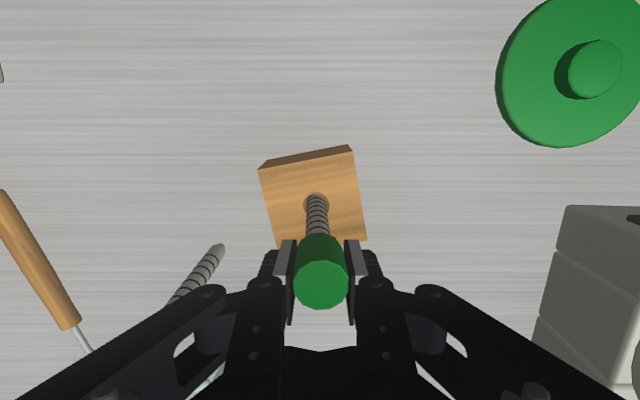

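View pics/s2.png

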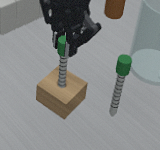

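```bash
python3 -m jog '{"turn":[[0,0,0],[0,0,0],[0,0,0],[0,0,0],[0,0,0],[0,0,0],[0,0,0],[0,0,0]],"travel":[[0,0,-1],[0,0,-2.5],[0,0,-2.5],[0,0,-2.5],[0,0,-2.5],[0,0,-2.5],[0,0,-2.5],[0,0,0]],"grip":[-1,-1,-1,-1,-1,-1,-1,-1]}' 40
python3 - <<'E'
from m import *
s=observe();print(s['time_s'],s['eef_pos'],s['finger_gap'],s['wrist_force'])
save(get_image('wrist'),'w3.png'); S=get_image('side'); save(S,'s3f.png')
save(cv2.resize(S[160:320,320:480],(600,600),interpolation=2),'s3.png')
E
```

```text
time_s: 5.68
eef_pos: [0.4883, -0.3096, 0.3018]
eef_rot: [[-1.0, -0.0, 0.002], [-0.0, 1.0, -0.002], [-0.002, -0.002, -1.0]]
wrist_force: [-0.0, -0.0, -2.1]
finger_gap: 0.266
5.675 [ 0.48830652 -0.30964781  0.30183499] 0.26632867836257335 [-8.52864611e-04 -1.24999438e-02 -2.14584873e+00]
```

View pics/w3.png

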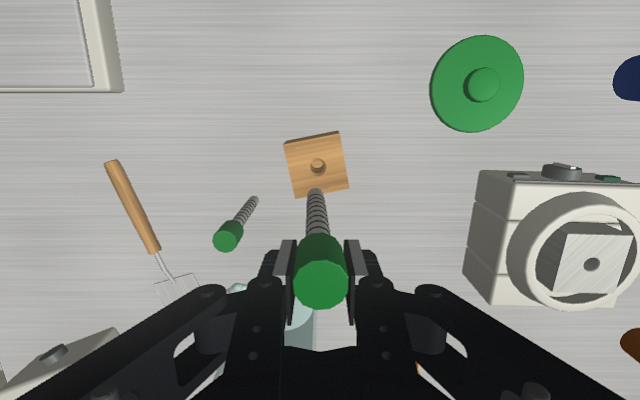

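View pics/s3.png

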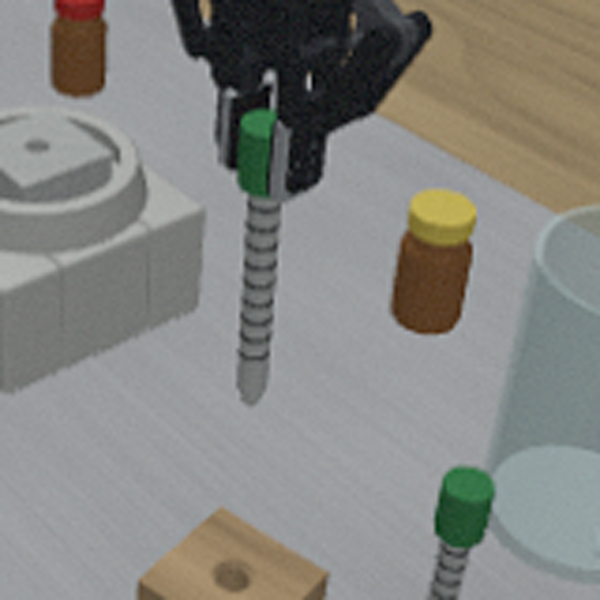

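```bash
python3 - <<'E'
from m import *
c=camera_info('wrist');cs=camera_info('side');ct=camera_info('top')
W=cv2.imread('pics/w3.png')
cv2.imwrite('pics/w3c.png',cv2.resize(W[170:310,250:390],(700,700)[:2] if 0 else (595,595),interpolation=2))
cv2.imwrite('pics/w3m.png',cv2.resize(W[220:300,550:630],(480,480),interpolation=2))
print(at_z(c,(592,264),.12))
p=observe()['eef_pos'];print(p)
for z in (-.136,): 
  X=p+[0,0,z]; print('pred tip',proj(c,X),proj(cs,X)); X=p+[0,0,.014]; print('pred top',proj(c,X),proj(cs,X))
E
```

```text
[ 0.57946964 -0.01502857  0.12      ]
[ 0.48783413 -0.30924413  0.29934326]
pred tip [320.03147109 192.51561071] [384.58545997 265.44142679]
pred top [320.74485985 286.00965909] [391.64287285 192.30910286]
```

View pics/w3c.png

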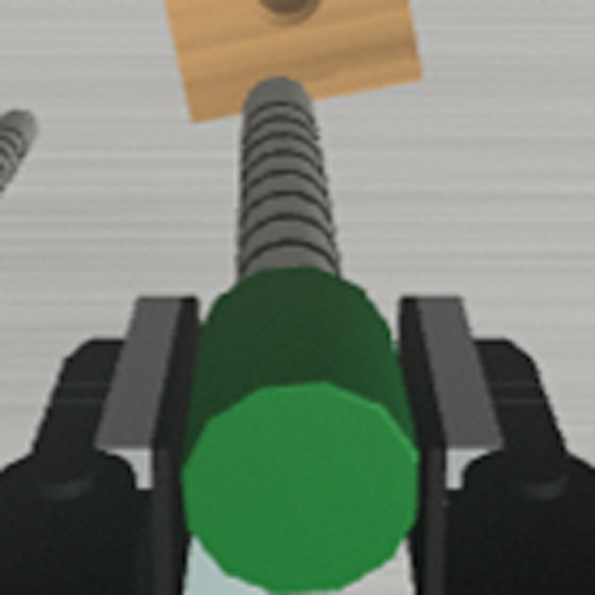

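View pics/w3m.png

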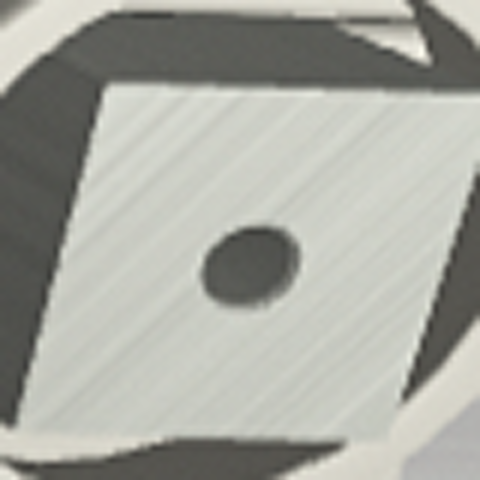

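```bash
python3 -m jog '{"turn":[[0,0,0],[0,0,0],[0,0,0],[0,0,0],[0,0,0],[0,0,0],[0,0,0],[0,0,0]],"travel":[[-1.5,4.9,0],[-1.5,4.9,0],[-1.5,4.9,0],[-1.5,4.9,0],[-1.5,4.9,0],[-1.5,4.9,0],[0,0,0],[0,0,0]],"grip":[-1,-1,-1,-1,-1,-1,-1,-1]}' 60
python3 - <<'E'
from m import *
P=[]
for i in range(4):
    P.append(observe()['eef_pos']); W=get_image('wrist')
S=get_image('side');T=get_image('top')
save(W,'w4.png');save(S,'s4.png');save(T,'t4.png')
P=np.array(P);print(observe()['time_s'],P.round(4),P.mean(0),observe()['joint_positions'])
c=camera_info('wrist');cs=camera_info('side');p=P.mean(0)
print('pred tip',proj(c,p-[0,0,.136]),proj(cs,p-[0,0,.136]));print('mouth',proj(c,[.5795,-.0157,.12]),proj(cs,[.5795,-.0157,.12]))
save(cv2.resize(W[150:300,245:395],(600,600),interpolation=2),'w4c.png');save(cv2.resize(S[110:270,260:420],(600,600),interpolation=2),'s4c.png')
E
```

```text
time_s: 6.78
eef_pos: [0.5778, -0.0157, 0.2992]
eef_rot: [[-1.0, -0.0, -0.002], [-0.0, 1.0, 0.0], [0.002, 0.0, -1.0]]
wrist_force: [0.4, 0.3, -1.9]
finger_gap: 0.264
7.075 [[ 0.5778 -0.0157  0.2992]
 [ 0.5778 -0.0163  0.2995]
 [ 0.5778 -0.0165  0.2997]
 [ 0.5779 -0.0166  0.2999]] [ 0.57781276 -0.01629984  0.29959479] [-1.33426681e+01  2.29697375e+01  6.34394786e+01 -1.36703524e-03
  9.35951929e+01 -1.03272022e+02]
pred tip [320.26714942 191.9677699 ] [328.61228408 183.43325388]
mouth [320.80550523 182.46403672] [329.13631489 198.61410101]
```

View pics/w4c.png

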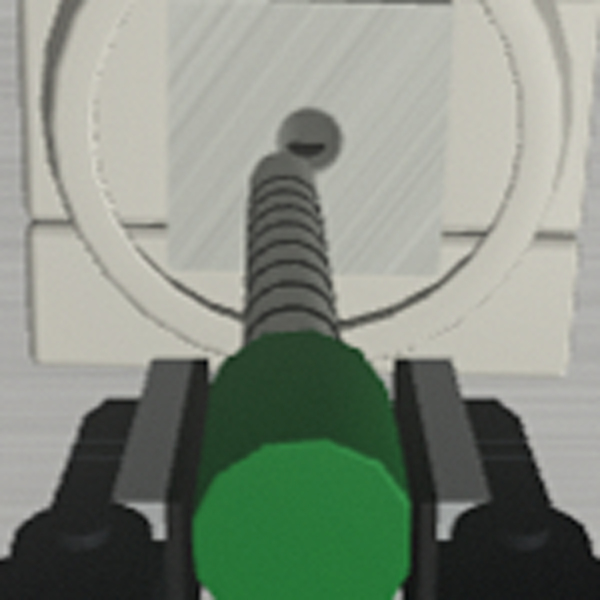

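View pics/s4c.png

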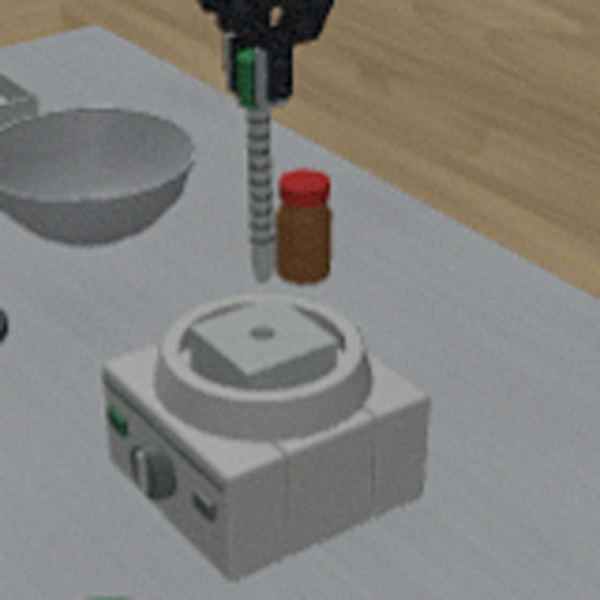

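```bash
python3 -m jog '{"turn":[[-0.03,0,0],[0,0,0],[0,0,0]],"travel":[[0,0,0],[0,0,0],[0,0,0]],"grip":[-1,-1,-1]}' 60
python3 - <<'E'
from m import *
c=camera_info('wrist')
P=[]
for i in range(4):
    P.append(observe()['eef_pos']); W=get_image('wrist')
S=get_image('side')
save(W,'w5.png');save(S,'s5.png')
P=np.array(P);print(observe()['time_s'],P.mean(0),observe()['eef_rot'])
c=camera_info('wrist');cs=camera_info('side');p=P.mean(0)
print('pred tip vertical',proj(c,p-[0,0,.136]),proj(cs,p-[0,0,.136]))
print('mouth',proj(c,[.5795,-.0157,.12]))
save(cv2.resize(W[150:300,245:395],(600,600),interpolation=2),'w5c.png');save(cv2.resize(S[130:250,270:390],(600,600),interpolation=2),'s5c.png')
E
```

```text
time_s: 7.45
eef_pos: [0.5781, -0.0157, 0.3003]
eef_rot: [[-1.0, 0.0, -0.0], [0.0, 1.0, 0.03], [0.0, 0.03, -1.0]]
wrist_force: [-0.1, 0.6, -1.4]
finger_gap: 0.262
7.7 [ 0.57808529 -0.01559563  0.30032389] [[-9.99999986e-01 -1.65922414e-04  7.44359133e-06]
 [-1.65625016e-04  9.99551314e-01  2.99523373e-02]
 [-1.24100156e-05  2.99523356e-02 -9.99551328e-01]]
pred tip vertical [315.3372915  192.32388557] [328.53027424 183.0156773 ]
mouth [314.51264072 182.32202234]
```

View pics/w5c.png

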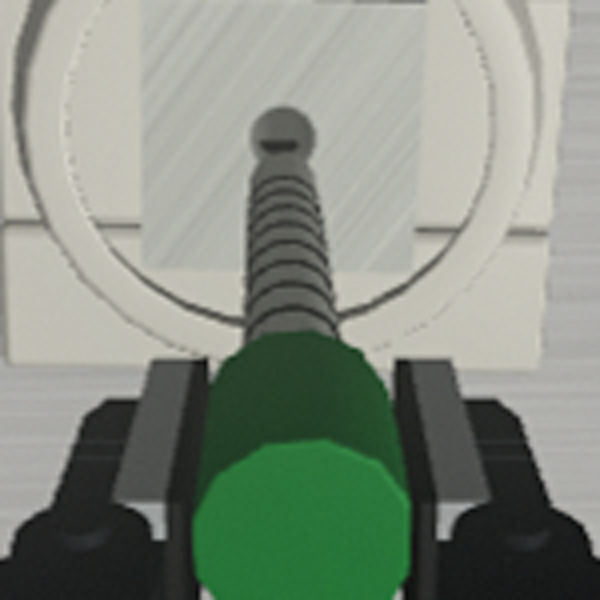

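View pics/s5c.png

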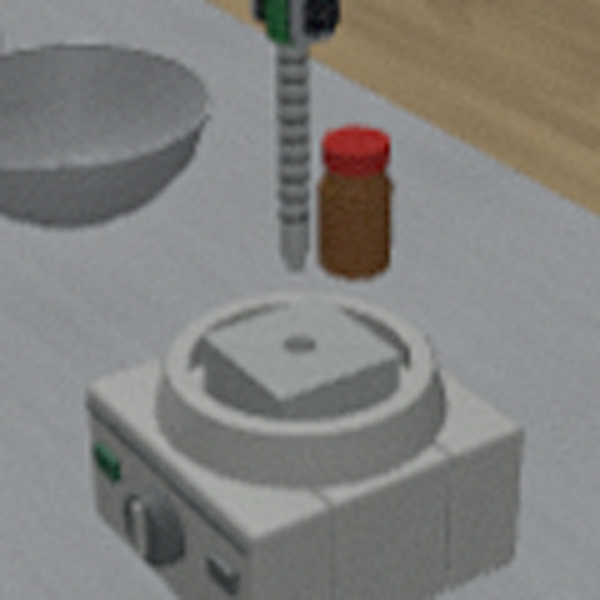

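```bash
python3 -m jog '{"turn":[[0,0,0],[0,0,0],[0,0,0],[0,0,0],[0,0,0]],"travel":[[-0.2,0,0],[0,-0.04,1.3],[0,-0.04,1.3],[0,-0.04,1.3],[0,0,0]],"grip":[-1,-1,-1,-1,-1]}' 60
python3 - <<'E'
from m import *
W=get_image('wrist');S=get_image('side')
save(cv2.resize(W[150:300,245:395],(600,600),interpolation=2),'w6c.png');save(cv2.resize(S[150:240,280:370],(600,600),interpolation=2),'s6c.png')
print(observe()['eef_pos'],observe()['wrist_force'])
E
```

```text
time_s: 8.32
eef_pos: [0.5797, -0.0155, 0.2599]
eef_rot: [[-1.0, 0.0, -0.003], [0.0, 1.0, 0.031], [0.003, 0.031, -1.0]]
wrist_force: [-0.2, 0.2, -1.0]
finger_gap: 0.265
[ 0.58018958 -0.01560834  0.26141369] [-0.22366879 -0.46991492 -0.93144795]
```

View pics/w6c.png

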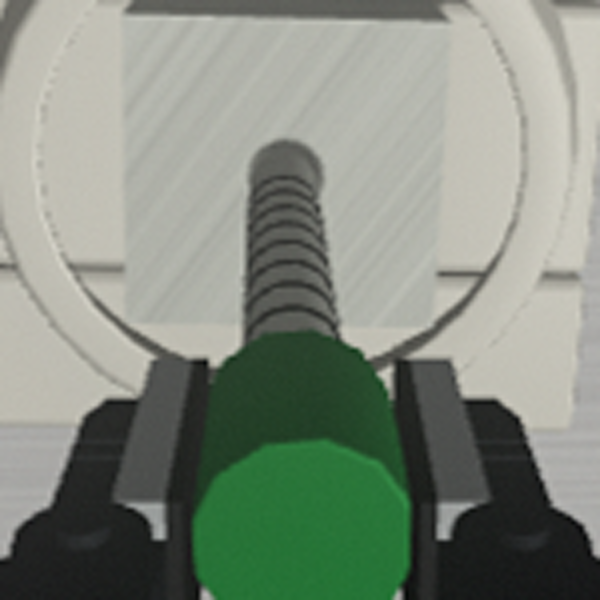

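View pics/s6c.png

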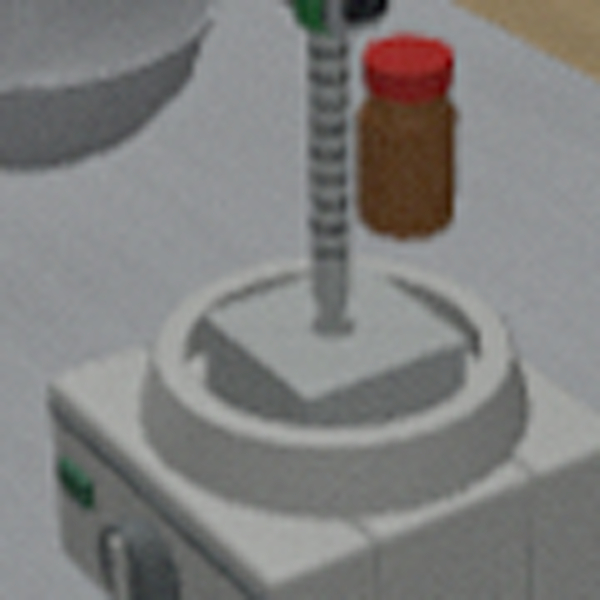

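```bash
python3 -m jog '{"turn":[[0,0,0],[0,0,0],[0,0,0],[0,0,0],[0,0,0]],"travel":[[0,-0.01,0.2],[0,-0.01,0.2],[0,-0.01,0.2],[0,-0.01,0.2],[0,-0.01,0.2]],"grip":[-1,-1,-1,-1,-1]}' 60
```

```text
time_s: 9.05
eef_pos: [0.5801, -0.0158, 0.2512]
eef_rot: [[-1.0, -0.0, -0.0], [-0.0, 1.0, 0.03], [0.0, 0.03, -1.0]]
wrist_force: [0.0, -0.5, -2.3]
finger_gap: 0.262
```

```bash
python3 -m jog '{"turn":[[0,0,0],[0,0,0],[0,0,0],[0,0,0],[0,0,0]],"travel":[[0,-0.005,0.15],[0,-0.005,0.15],[0,-0.005,0.15],[0,-0.005,0.15],[0,-0.005,0.15]],"grip":[-1,-1,-1,-1,-1]}' 60
```

```text
time_s: 9.68
eef_pos: [0.5802, -0.0158, 0.2438]
eef_rot: [[-1.0, -0.0, 0.0], [0.0, 1.0, 0.03], [-0.0, 0.03, -1.0]]
wrist_force: [0.6, 0.4, -1.1]
finger_gap: 0.263
```

```bash
python3 -m jog '{"turn":[[0,0,0],[0,0,0],[0,0,0],[0,0,0],[0,0,0],[0,0,0]],"travel":[[0,-0.005,0.2],[0,-0.005,0.2],[0,-0.005,0.2],[0,-0.005,0.2],[0,-0.005,0.2],[0,-0.005,0.2]],"grip":[-1,-1,-1,-1,-1,-1]}' 60
python3 - <<'E'
from m import *
for i in range(3):
    print(observe()['eef_pos'].round(4),observe()['wrist_force'].round(1)); W=get_image('wrist')
S=get_image('side')
save(cv2.resize(W[150:300,245:395],(600,600),interpolation=2),'w7c.png');save(cv2.resize(S[130:240,270:380],(600,600),interpolation=2),'s7c.png')
E
```

```text
time_s: 10.42
eef_pos: [0.5802, -0.0158, 0.2317]
eef_rot: [[-1.0, -0.0, 0.0], [-0.0, 1.0, 0.03], [-0.0, 0.03, -1.0]]
wrist_force: [-0.2, -0.1, -1.2]
finger_gap: 0.26
[ 0.5802 -0.0158  0.2317] [-0.2 -0.1 -1.2]
[ 0.5801 -0.0158  0.2315] [ 1.  -0.7 -2.1]
[ 0.5801 -0.0158  0.2315] [ 1.2  0.3 -0.9]
```

View pics/s7c.png

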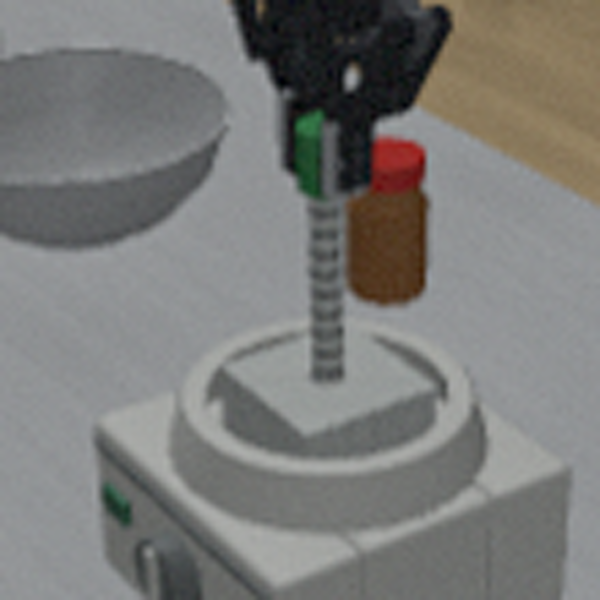

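View pics/w7c.png

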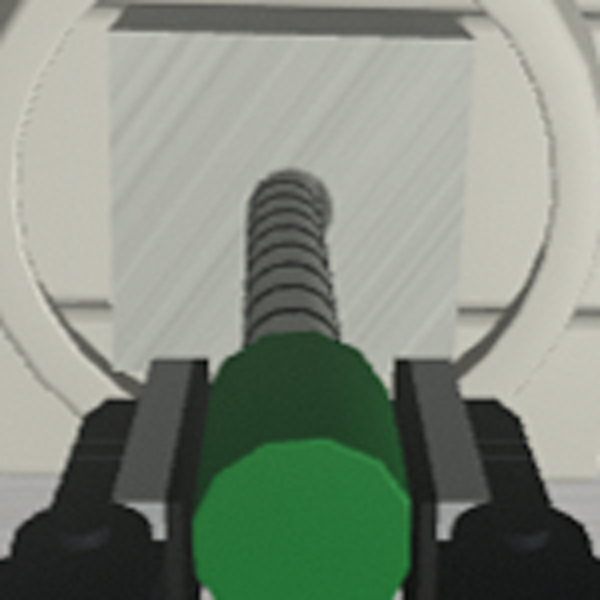

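```bash
python3 -m jog '{"turn":[[0,0,0],[0,0,0],[0,0,0],[0,0,0],[0,0,0],[0,0,0]],"travel":[[0,0.07,0.1],[0,-0.005,0.2],[0,-0.005,0.2],[0,-0.005,0.2],[0,-0.005,0.2],[0,-0.005,0.2]],"grip":[-1,-1,-1,-1,-1,-1]}' 60
```

```text
time_s: 11.38
eef_pos: [0.5802, -0.015, 0.2209]
eef_rot: [[-1.0, 0.0, 0.001], [0.0, 1.0, 0.03], [-0.001, 0.03, -1.0]]
wrist_force: [0.4, -0.4, 4.4]
finger_gap: 0.264
```

```bash
python3 -m jog '{"turn":[[0,0,0],[0,0,0],[0,0,0],[0,0,0],[0,0,0],[0,0,0]],"travel":[[0,-0.005,0.2],[0,-0.005,0.2],[0,-0.005,0.2],[0,-0.005,0.2],[0,-0.005,0.2],[0,-0.005,0.2]],"grip":[-1,-1,-1,-1,-1,-1]}' 60
```

```text
time_s: 12.12
eef_pos: [0.5801, -0.0149, 0.2087]
eef_rot: [[-1.0, 0.0, 0.0], [0.0, 1.0, 0.03], [-0.0, 0.03, -1.0]]
wrist_force: [1.2, -0.2, 4.0]
finger_gap: 0.258
```

```bash
python3 -m jog '{"turn":[[0,0,0],[0,0,0],[0,0,0],[0,0,0],[0,0,0],[0,0,0]],"travel":[[0,-0.005,0.2],[0,-0.005,0.2],[0,-0.005,0.2],[0,-0.005,0.2],[0,-0.005,0.2],[0,0,0]],"grip":[-1,-1,-1,-1,-1,-1]}' 60
python3 - <<'E'
from m import *
for i in range(3):
    print(observe()['eef_pos'].round(4),observe()['wrist_force'].round(1)); W=get_image('wrist')
S=get_image('side')
save(cv2.resize(W[150:300,245:395],(600,600),interpolation=2),'w8c.png');save(cv2.resize(S[130:240,270:380],(600,600),interpolation=2),'s8c.png')
E
```

```text
time_s: 12.88
eef_pos: [0.5799, -0.0149, 0.1982]
eef_rot: [[-1.0, 0.0, -0.001], [0.0, 1.0, 0.03], [0.001, 0.03, -1.0]]
wrist_force: [2.1, -0.8, -0.6]
finger_gap: 0.263
[ 0.5799 -0.0149  0.1982] [ 2.1 -0.8 -0.6]
[ 0.5799 -0.0148  0.1982] [ 1.9 -1.3 -0.9]
[ 0.5799 -0.0149  0.1982] [ 1.5 -0.7 -1.4]
```

View pics/w8c.png

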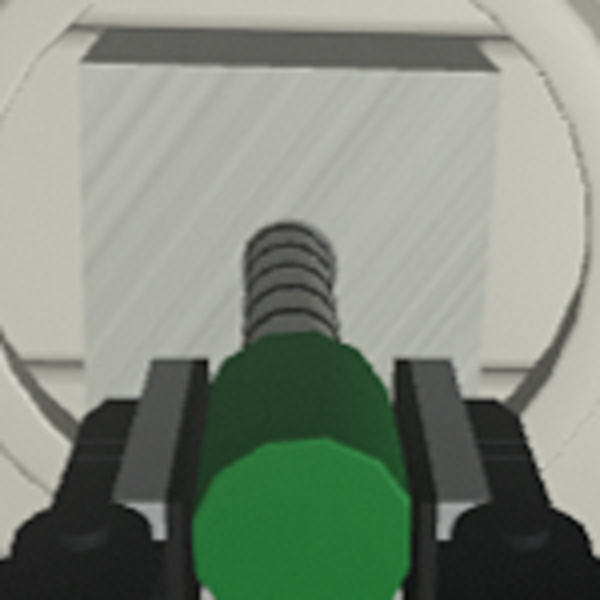

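View pics/s8c.png

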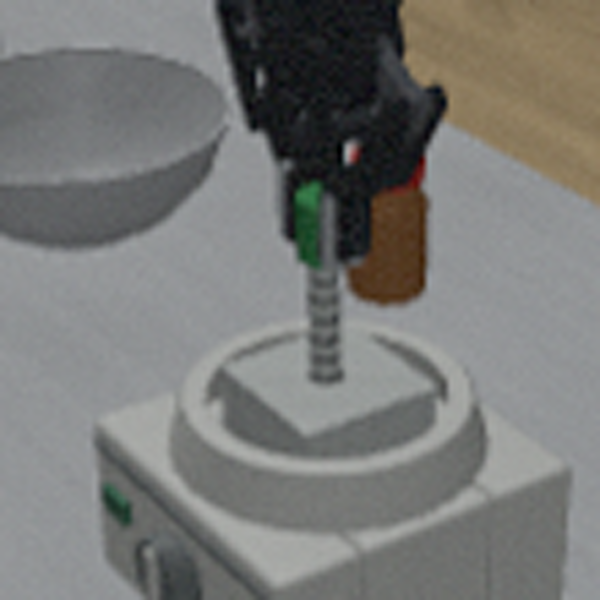

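```bash
python3 -m jog '{"turn":[[0,0,0],[0,0,0],[0,0,0],[0,0,0],[0,0,0],[0,0,0],[0,0,0]],"travel":[[-0.03,-0.005,0.15],[0,-0.005,0.15],[0,-0.005,0.15],[0,-0.005,0.15],[0,-0.005,0.15],[0,-0.005,0.15],[0,-0.005,0.15]],"grip":[-1,-1,-1,-1,-1,-1,-1]}' 60
```

```text
time_s: 13.95
eef_pos: [0.5804, -0.0149, 0.1882]
eef_rot: [[-1.0, -0.0, 0.0], [-0.0, 1.0, 0.03], [-0.0, 0.03, -1.0]]
wrist_force: [0.4, -0.5, 4.0]
finger_gap: 0.259
```

```bash
python3 -m jog '{"turn":[[0,0,0],[0,0,0],[0,0,0]],"travel":[[0,-0.003,0.1],[0,-0.003,0.1],[0,-0.003,0.1]],"grip":[-1,-1,-1]}' 60
```

```text
time_s: 14.32
eef_pos: [0.5804, -0.0149, 0.1852]
eef_rot: [[-1.0, -0.0, -0.0], [-0.0, 1.0, 0.03], [-0.0, 0.03, -1.0]]
wrist_force: [0.0, -0.4, 4.6]
finger_gap: 0.263
```

```bash
python3 -m jog '{"turn":[[0,0,0],[0,0,0]],"travel":[[0,-0.003,0.1],[0,-0.003,0.1]],"grip":[-1,-1]}' 60
```

```text
time_s: 14.58
eef_pos: [0.5804, -0.0149, 0.1832]
eef_rot: [[-1.0, 0.0, 0.0], [0.0, 1.0, 0.03], [-0.0, 0.03, -1.0]]
wrist_force: [1.3, -0.4, 4.2]
finger_gap: 0.262
```

```bash
python3 -m jog '{"turn":[[0,0,0],[0,0,0]],"travel":[[0,-0.003,0.1],[0,-0.003,0.1]],"grip":[-1,-1]}' 60
```

```text
time_s: 14.82
eef_pos: [0.5804, -0.0149, 0.1813]
eef_rot: [[-1.0, 0.0, 0.0], [0.0, 1.0, 0.03], [-0.0, 0.03, -1.0]]
wrist_force: [1.5, -0.4, 3.0]
finger_gap: 0.263
```

```bash
python3 -m jog '{"turn":[[0,0,0],[0,0,0]],"travel":[[0,-0.003,0.1],[0,-0.003,0.1]],"grip":[-1,-1]}' 60 | grep -E 'force|pos'
```

```text
eef_pos: [0.5804, -0.0149, 0.1792]
wrist_force: [0.3, -0.2, 2.7]
```

```bash
python3 -m jog '{"turn":[[0,0,0],[0,0,0]],"travel":[[0,-0.003,0.1],[0,-0.003,0.1]],"grip":[-1,-1]}' 60 | grep -E 'force|pos'
```

```text
eef_pos: [0.5804, -0.0149, 0.1772]
wrist_force: [1.0, -0.5, 3.9]
```

```bash
python3 -m jog '{"turn":[[0,0,0],[0,0,0]],"travel":[[0,-0.003,0.08],[0,-0.003,0.08]],"grip":[-1,-1]}' 60 | grep -E 'force|pos'
```

```text
eef_pos: [0.5804, -0.0149, 0.1756]
wrist_force: [1.0, -0.9, 4.6]
```

One call at a time from here, so I can stop as soon as the force rises.

```bash
python3 -m jog '{"turn":[[0,0,0],[0,0,0]],"travel":[[0,-0.003,0.08],[0,-0.003,0.08]],"grip":[-1,-1]}' 60 | grep -E 'force|pos'
```

```text
eef_pos: [0.5804, -0.0149, 0.1741]
wrist_force: [1.0, -0.4, 4.8]
```

```bash
python3 -m jog '{"turn":[[0,0,0],[0,0,0]],"travel":[[0,-0.003,0.08],[0,-0.003,0.08]],"grip":[-1,-1]}' 60 | grep -E 'force|pos'
```

```text
eef_pos: [0.5806, -0.0149, 0.173]
wrist_force: [-0.0, 0.6, 9.8]
```

```bash
python3 -m jog '{"turn":[[0,0,0]],"travel":[[0,0,0.03]],"grip":[-1]}' 60 | grep -E 'force|pos'
```

```text
eef_pos: [0.5807, -0.0149, 0.1729]
wrist_force: [0.8, -0.2, 10.0]
```

```bash
python3 -m jog '{"turn":[[0,0,0],[0,0,0]],"travel":[[0,0,0.05],[0,0,0]],"grip":[-1,-1]}' 60 | grep -E 'force|pos'
python3 - <<'E'
from m import *
for i in range(6):
    s=observe();print(s['time_s'],s['eef_pos'].round(4),s['wrist_force'].round(1)); W=get_image('wrist')
save(cv2.resize(W[150:300,245:395],(600,600),interpolation=2),'w9c.png')
E
```

```text
eef_pos: [0.5808, -0.0149, 0.1727]
wrist_force: [1.2, 0.3, 9.5]
16.45 [ 0.5808 -0.0149  0.1727] [1.2 0.3 9.5]
16.5 [ 0.5808 -0.0149  0.1727] [ 1.2  1.3 10.1]
16.55 [ 0.5808 -0.015   0.1727] [ 0.4  0.7 11. ]
16.6 [ 0.5808 -0.0149  0.1727] [-0.2 -0.5 11. ]
16.65 [ 0.5808 -0.0149  0.1727] [ 0.5  0.1 10.4]
16.7 [ 0.5808 -0.0149  0.1727] [-0.5  0.6 10.8]
```

View pics/w9c.png

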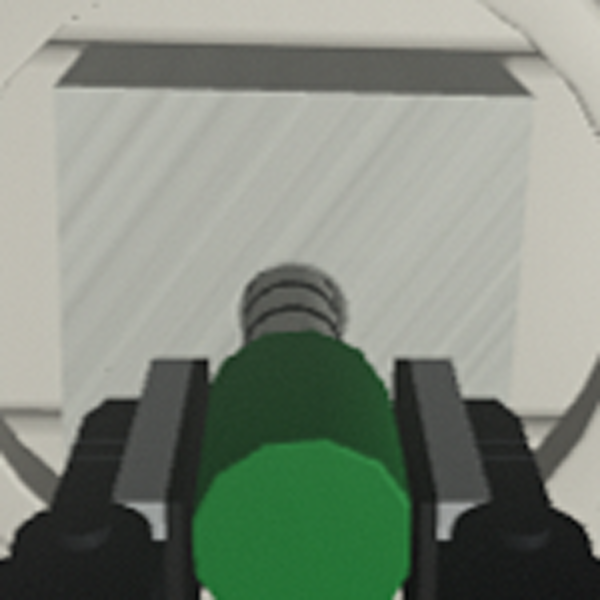

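```bash
python3 -m jog '{"turn":[[0,0,0],[0,0,0],[0,0,0]],"travel":[[0,0,0.05],[0,0,0.04],[0,0,0]],"grip":[-1,-1,-1]}' 60 | grep -E 'force|pos'
python3 - <<'E'
from m import *
for i in range(3):
    s=observe();print(s['time_s'],s['eef_pos'].round(4),s['wrist_force'].round(1)); W=get_image('top')
E
```

```text
eef_pos: [0.581, -0.0149, 0.1723]
wrist_force: [-1.2, 0.1, 11.8]
17.125 [ 0.581  -0.0149  0.1723] [-1.2  0.1 11.8]
17.175 [ 0.581  -0.0149  0.1722] [-0.1 -0.2 13. ]
17.225 [ 0.581  -0.0149  0.1723] [-0.6  0.3 12.4]
```

```bash
python3 -m jog '{"turn":[[0,0,0],[0,0,0],[0,0,0],[0,0,0],[0,0,0]],"travel":[[0,0,0],[0,0,0],[0,0,0],[0,0,0],[0,0,0]],"grip":[-0.2,0.3,0.8,1,1]}' 60 | grep -E 'force|pos|gap'
python3 - <<'E'
from m import *
W=get_image('wrist');save(W,'w10.png');S=get_image('side');save(cv2.resize(S[130:240,270:380],(600,600),interpolation=2),'s10c.png')
E
```

```text
eef_pos: [0.5804, -0.0149, 0.1707]
wrist_force: [0.6, -0.3, -1.0]
finger_gap: 0.999
```

View pics/w10.png

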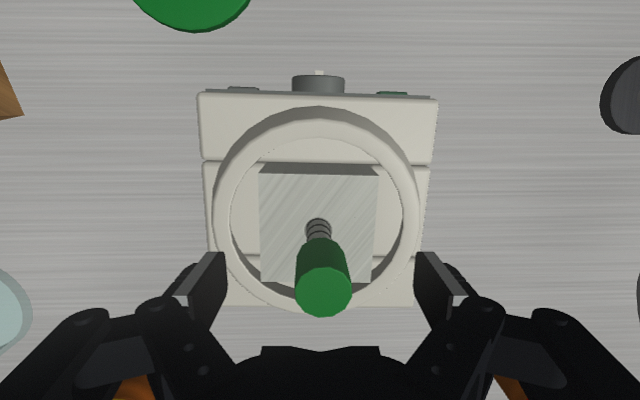

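View pics/s10c.png

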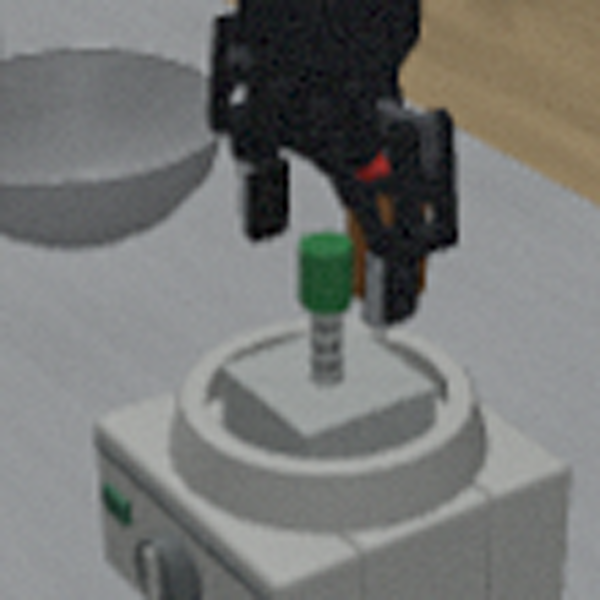

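```bash
python3 -m jog '{"turn":[[0,0,0],[0,0,0],[0,0,0],[0,0,0],[0.03,0,0],[0,0,0],[0,0,0],[0,0,0]],"travel":[[0,0,-2],[0,0,-2],[0,0,-2],[0,0,-2],[0,0,0],[0,0,0],[0,0,0],[0,0,0]],"grip":[1,1,1,1,1,1,1,1]}' 60 | grep -E 'force|pos|gap'
python3 - <<'E'
from m import *
for i in range(4):
    print(observe()['eef_pos'].round(4)); W=get_image('wrist')
np.save('cA.npy',camera_info('wrist'),allow_pickle=True)
save(W,'wA.png');S=get_image('side');save(S,'sA.png');save(get_image('top'),'tA.png')
save(cv2.resize(S[120:220,220:370],(800,533),interpolation=2),'sAc.png')
E
python3 -m jog '{"turn":[[0,0,0],[0,0,0],[0,0,0],[0,0,0]],"travel":[[-3,0,0],[-3,0,0],[0,0,0],[0,0,0]],"grip":[1,1,1,1]}' 60 | grep -E 'force|pos|gap'
python3 - <<'E'
from m import *
for i in range(4):
    print(observe()['eef_pos'].round(4)); W=get_image('wrist')
np.save('cB.npy',camera_info('wrist'),allow_pickle=True)
save(W,'wB.png')
E
```

```text
eef_pos: [0.5803, -0.0172, 0.2501]
wrist_force: [-0.2, 0.0, 0.3]
finger_gap: 1.001
[ 0.5803 -0.0172  0.2501]
[ 0.5803 -0.0173  0.2503]
[ 0.5803 -0.0173  0.2504]
[ 0.5804 -0.0173  0.2505]
eef_pos: [0.64, -0.0172, 0.2506]
wrist_force: [0.4, 0.8, -0.7]
finger_gap: 1.003
[ 0.64   -0.0172  0.2506]
[ 0.6398 -0.0172  0.2509]
[ 0.6398 -0.0172  0.2511]
[ 0.6399 -0.0172  0.2512]
```

View pics/wA.png

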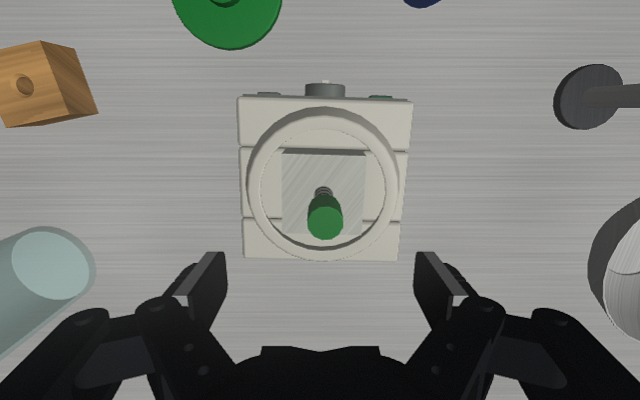

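View pics/wB.png

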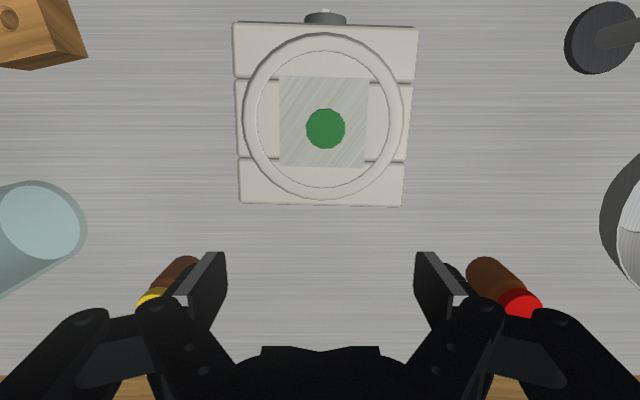

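View pics/sAc.png

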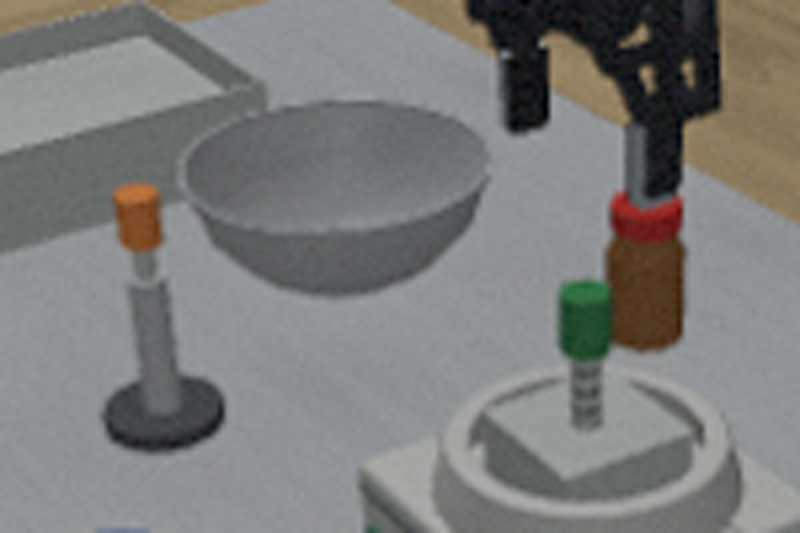

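```bash
cat > st.py <<'E'
from m import *
def face(img,box,hue,vfrac=.8):
    x0,y0,x1,y1=box;sub=np.ascontiguousarray(img[y0:y1,x0:x1]);hsv=cv2.cvtColor(sub,cv2.COLOR_RGB2HSV)
    m=cv2.inRange(hsv,(hue[0],100,30),(hue[1],255,255)); v=hsv[:,:,2].astype(float)
    vm=np.percentile(v[m>0],95); m=((m>0)&(v>vfrac*vm)).astype(np.uint8)
    n,l,s,c=cv2.connectedComponentsWithStats(m);k=1+np.argmax(s[1:,4])
    cn=max(cv2.findContours((l==k).astype(np.uint8),0,1)[0],key=len)
    return c[k]+[x0,y0],s[k],cv2.fitEllipse(cn)
E
python3 - <<'E'
from st import *
cA=np.load('cA.npy',allow_pickle=True).item();cB=np.load('cB.npy',allow_pickle=True).item()
A=cv2.imread('pics/wA.png')[:,:,::-1];B=cv2.imread('pics/wB.png')[:,:,::-1]
a=face(A,(295,180,355,250),(45,85));b=face(B,(295,95,355,160),(45,85));print(a,b)
print(tri([(cA,a[0]),(cB,b[0])]))
f=KD(cB)[0][0,0]; oB=-cB['R'].T@cB['t']; oA=-cA['R'].T@cA['t'];print(oA,oB)
cs=camera_info('side'); 
for z in (.18,.184,.188): print(z,proj(cs,[.5805,-.0155,z]))
E
```

```text
(array([325.10804851, 222.46306505]), array([ 13,  27,  35,  32, 907], dtype=int32), ((30.099580764770508, 42.470680236816406), (31.679393768310547, 34.562496185302734), 82.82042694091797)) (array([325.30393836, 128.34760274]), array([  12,   14,   38,   39, 1168], dtype=int32), ((30.3029842376709, 33.346736907958984), (37.29114532470703, 38.0699348449707), 178.566162109375))
(array([ 0.58130004, -0.01428433,  0.18704601]), [np.float64(3.2901712859128025e-05), np.float64(3.29017128591274e-05)])
[ 0.50985163 -0.01767997  0.37982286] [ 0.56932886 -0.01758499  0.38035573]
0.18 [329.29327519 176.93928523]
0.184 [329.28439562 175.45258686]
0.188 [329.27545594 173.95911913]
```

```bash
python3 -m jog '{"turn":[[0,0,0],[0,0,0],[0,0,0],[0,0,0],[0,0,0],[0,0,0],[0,0,0],[0,0,0]],"travel":[[1.37,5,0],[1.37,5,0],[1.37,5,0],[1.37,5,0],[1.37,5,0],[1.37,5,0],[0,0,0],[0,0,0]],"grip":[1,1,1,1,1,1,1,1]}' 60 | grep -E 'force|pos|gap'
python3 - <<'E'
from m import *
for i in range(4):
    p=observe()['eef_pos']; W=get_image('wrist')
print(p);np.save('cD.npy',camera_info('wrist'),allow_pickle=True)
save(W,'wD.png')
E
python3 -m jog '{"turn":[[0,0,0],[0,0,0],[0,0,0],[0,0,0]],"travel":[[3,0,0],[3,0,0],[0,0,0],[0,0,0]],"grip":[1,1,1,1]}' 60 | grep -E 'force|pos|gap'
python3 - <<'E'
from st import *
for i in range(4):
    p=observe()['eef_pos']; W=get_image('wrist')
c=camera_info('wrist');print(p)
save(W,'wC.png');D=cv2.imread('pics/wD.png')[:,:,::-1];cD=np.load('cD.npy',allow_pickle=True).item()
Z=[.5,.284,.145];print(proj(c,Z),proj(cD,Z))
def bx(q): return (int(q[0])-32,int(q[1])-32,int(q[0])+32,int(q[1])+32)
a=face(W,bx(proj(c,Z)),(3,22));b=face(D,bx(proj(cD,Z)),(3,22));print(a,b);print(tri([(c,a[0]),(cD,b[0])]))
E
```

```text
eef_pos: [0.5581, 0.2823, 0.2509]
wrist_force: [-1.0, 0.0, 0.3]
finger_gap: 1.0
[0.55860668 0.2815473  0.25082869]
eef_pos: [0.499, 0.2823, 0.2509]
wrist_force: [0.3, -0.4, -0.4]
finger_gap: 0.996
[0.49898165 0.2824453  0.25049077]
[322.20890027 203.91124782] [323.44107864 124.76625028]
(array([320.75659824, 202.1143695 ]), array([ 16,  17,  30,  29, 682], dtype=int32), ((30.751771926879883, 31.115070343017578), (27.826580047607422, 29.37842559814453), 82.90911102294922)) (array([321.91187271, 122.67074663]), array([ 15,  15,  33,  33, 817], dtype=int32), ((30.906349182128906, 30.67572021484375), (30.909395217895508, 31.85065460205078), 9.47196102142334))
(array([0.49851785, 0.28288327, 0.14509143]), [np.float64(9.352313873704279e-06), np.float64(9.352313873505164e-06)])
```

View pics/wC.png

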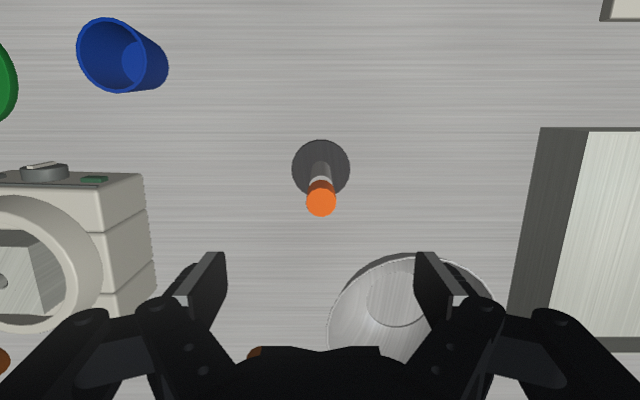

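```bash
python3 -m jog '{"turn":[[0,0,0],[0,0,0],[0,0,0],[0,0,0],[0,0,0],[0,0,0],[0,0,0],[0,0,0],[0,0,0],[0,0,0],[0,0,0]],"travel":[[0.05,0.05,2.4],[0,0,2.4],[0,0,2.4],[0,0,2.4],[0,0,2.4],[0,0,0],[0,0,0],[0,0,0],[0,0,0],[0,0,0],[0,0,0]],"grip":[1,1,0.6,0.2,0,-0.2,-0.5,-1,-1,-1,-1]}' 40| grep -E 'force|pos|gap'
python3 - <<'E'
from m import *
for i in range(4):
    s=observe();p=s['eef_pos']; W=get_image('wrist')
print(p,s['wrist_force'],s['finger_gap']);save(W,'w11.png')
E
```

```text
eef_pos: [0.4981, 0.2831, 0.1314]
wrist_force: [1.7, -3.6, 2.4]
finger_gap: 0.272
[0.49811345 0.28310717 0.13125211] [ 3.04149071 -4.60963261  3.09165422] 0.2664068569460843
```

View pics/w11.png

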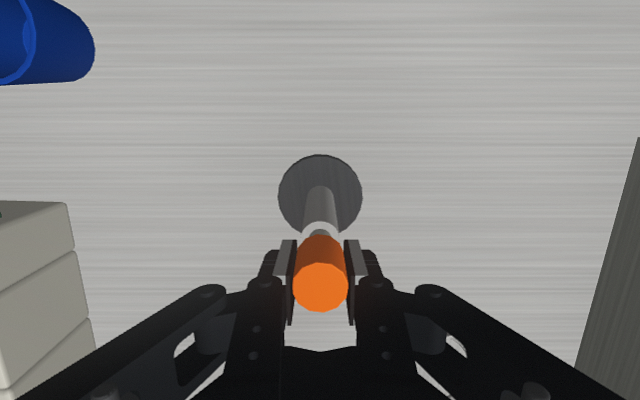

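```bash
python3 -m jog '{"turn":[[0,0,0],[0,0,0],[0,0,0],[0,0,0],[0,0,0],[0,0,0],[0,0,0],[0,0,0],[0,0,0],[0,0,0],[0,0,0]],"travel":[[0,0,-0.3],[0,0,-0.5],[0,0,-0.5],[0,0,-0.5],[0,0,-0.5],[0,0,-0.5],[0,0,-0.5],[0,0,-0.5],[0,0,-0.35],[0,0,0],[0,0,0]],"grip":[-1,-1,-1,-1,-1,-1,-1,-1,-1,-1,-1]}' 40| grep -E 'force|pos|gap'
python3 - <<'E'
from m import *
for i in range(4):
    s=observe();p=s['eef_pos']; W=get_image('wrist')
print(s['time_s'],p,s['wrist_force'],s['finger_gap']);save(W,'w12.png')
E
```

```text
eef_pos: [0.498, 0.2831, 0.172]
wrist_force: [3.4, -3.2, -1.0]
finger_gap: 0.27
25.0 [0.4980359  0.28310281 0.17199199] [ 3.46279914 -4.1573185  -1.82904916] 0.2692626881818576
```

View pics/w12.png

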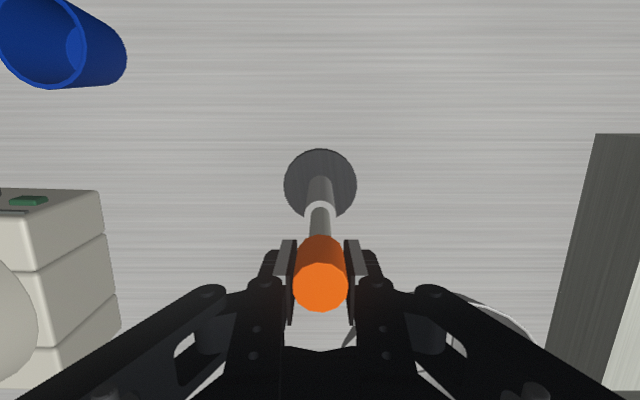

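```bash
python3 -m jog '{"turn":[[0,0,0],[0,0,0],[0,0,0],[0,0,0],[0,0,0],[0,0,0],[0,0,0]],"travel":[[0,0,-0.08],[0,0,0],[0,0,0],[0,0,0],[0,0,0],[0,0,0],[0,0,0]],"grip":[-1,-1,-0.2,0.3,0.8,1,1]}' 40| grep -E 'force|pos|gap'
python3 -m jog '{"turn":[[0,0,0],[0,0,0],[0,0,0],[0,0,0],[0,0,0],[0,0,0]],"travel":[[0,0,-2],[0,0,-2],[0,0,-2],[0,0,-1.8],[0,0,0],[0,0,0]],"grip":[1,1,1,1,1,1]}' 40| grep -E 'force|pos|gap'
python3 - <<'E'
from m import *
for i in range(4):
    p=observe()['eef_pos']; W=get_image('wrist')
print(p);np.save('cE.npy',camera_info('wrist'),allow_pickle=True);save(W,'wE.png')
E
python3 -m jog '{"turn":[[0,0,0],[0,0,0],[0,0,0],[0,0,0]],"travel":[[-3,0,0],[-3,0,0],[0,0,0],[0,0,0]],"grip":[1,1,1,1]}' 40| grep -E 'force|pos|gap'
python3 - <<'E'
from st import *
for i in range(4):
    p=observe()['eef_pos']; W=get_image('wrist')
print(p);c=camera_info('wrist');save(W,'wF.png');S=get_image('side');save(S,'sF.png')
save(cv2.resize(S[120:220,220:370],(800,533),interpolation=2),'sFc.png')
E_=cv2.imread('pics/wE.png')[:,:,::-1];cE=np.load('cE.npy',allow_pickle=True).item()
Z=[.4985,.283,.187]
def bx(q): return (int(q[0])-32,int(q[1])-32,int(q[0])+32,int(q[1])+32)
a=face(W,bx(proj(c,Z)),(3,22));b=face(E_,bx(proj(cE,Z)),(3,22));print(a,b);print(tri([(c,a[0]),(cE,b[0])]))
print(observe()['time_s'])
cs=camera_info('side')
print([proj(cs,[.4985,.283,z]) for z in (.183,.187,.191)])
E
```

```text
eef_pos: [0.4976, 0.2833, 0.1731]
wrist_force: [0.1, 0.3, -0.0]
finger_gap: 1.001
eef_pos: [0.4974, 0.2831, 0.2502]
wrist_force: [-0.2, 0.8, 0.3]
finger_gap: 0.999
[0.49748414 0.28314238 0.25021262]
eef_pos: [0.5571, 0.2832, 0.2507]
wrist_force: [-1.3, 0.0, 0.4]
finger_gap: 1.0
[0.55701443 0.28337293 0.25133106]
(array([319.38494078, 128.4856176 ]), array([  13,   13,   39,   40, 1182], dtype=int32), ((32.38343048095703, 32.485923767089844), (37.5105094909668, 38.33827590942383), 2.751044750213623)) (array([319.88235294, 222.7762605 ]), array([ 14,  16,  36,  34, 952], dtype=int32), ((31.870149612426758, 32.775634765625), (32.703697204589844, 35.23062515258789), 83.86272430419922))
(array([0.49856031, 0.28280184, 0.18694124]), [np.float64(3.108796874259931e-05), np.float64(3.1087968742486093e-05)])
27.625
[array([243.28899087, 143.27983819]), array([243.12006674, 141.96695582]), array([242.95067443, 140.64927774])]
```

View pics/sFc.png

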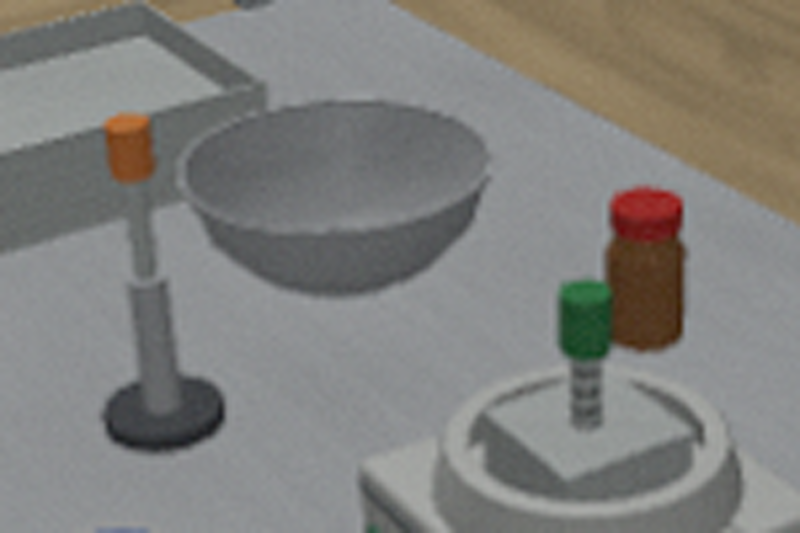

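View pics/wE.png

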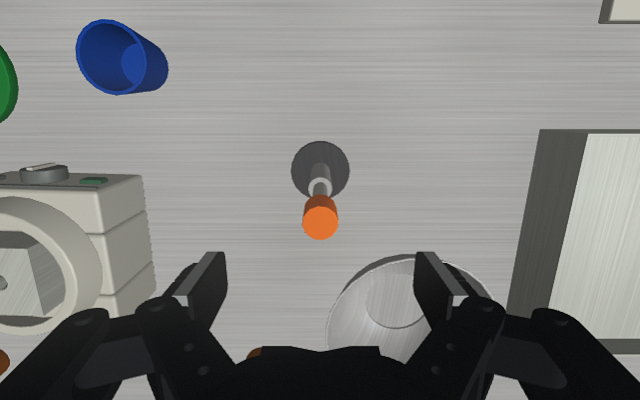

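```bash
python3 - <<'E'
from st import *
cs=camera_info('side');S=cv2.imread('pics/sF.png')[:,:,::-1]
th=np.linspace(0,2*np.pi,100)
def top(xy,z,r=.012): q=np.array([proj(cs,[xy[0]+r*np.cos(t),xy[1]+r*np.sin(t),z]) for t in th]);return q.min(0).round(1),q.max(0).round(1)
print('sleeve',top((.4985,.283),.095,.011),'foot',top((.4985,.283),.0,.035))
for nm,xy,bx,h in (('m',(.4985,.283),(230,130,260,160),(3,22)),('r',(.5805,-.0155),(318,165,342,190),(45,85))):
    x0,y0,x1,y1=bx;sub=np.ascontiguousarray(S[y0:y1,x0:x1]);hsv=cv2.cvtColor(sub,cv2.COLOR_RGB2HSV).astype(int)
    m=(hsv[:,:,0]>=h[0])&(hsv[:,:,0]<=h[1])&(hsv[:,:,1]>100);ys,xs=np.nonzero(m)
    print(nm,'obs x',xs.min()+x0,xs.max()+x0,'y',ys.min()+y0,ys.max()+y0)
    sat=hsv[:,:,1];cx=int(np.median(xs));print(sat[:,cx-1:cx+2].mean(1).round().astype(int).tolist())
    for z in (.184,.187,.19): t=top(xy,z);b=top(xy,z-.03);print(z,t[0],b[1])
E
```

```text
sleeve (array([243.1, 169.2]), array([250.7, 172.8])) foot (array([239. , 192.6]), array([262. , 204.7]))
m obs x 240 248 y 141 153
[8, 8, 6, 6, 6, 6, 7, 6, 7, 9, 7, 99, 176, 172, 174, 184, 183, 186, 181, 175, 181, 181, 183, 159, 65, 12, 9, 11, 4, 7]
0.184 [238.9 141.2] [248.7 154.5]
0.187 [238.8 140.2] [248.6 153.5]
0.19 [238.7 139.3] [248.5 152.6]
r obs x 325 334 y 173 186
[8, 8, 6, 8, 8, 7, 12, 46, 149, 139, 139, 143, 132, 141, 143, 150, 152, 132, 150, 140, 137, 172, 71, 19, 10]
0.184 [324.2 173. ] [334.3 189. ]
0.187 [324.2 171.9] [334.4 187.9]
0.19 [324.2 170.8] [334.4 186.8]
```

```bash
python3 - <<'E'
import cv2
S=cv2.imread('pics/sF.png');cv2.imwrite('pics/sFm.png',cv2.resize(S[130:210,225:275],(375,600),interpolation=2))
E
```

```text
(no output)
```

View pics/sFm.png

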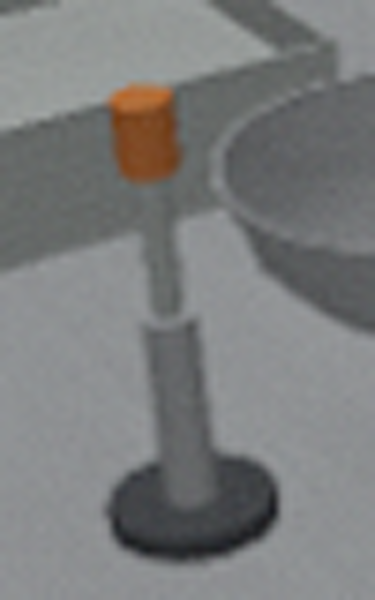

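```bash
python3 - <<'E'
from st import *
w9=cv2.imread('pics/w9c.png')[:,:,::-1]
for n,h in (('w3',(45,85)),('w12',(3,22))):
    W=cv2.imread(f'pics/{n}.png')[:,:,::-1];r=face(W,(285,225,355,325),h);print(n,r[0],r[2][1],r[1])
# w9c / w8c crops (x4) bottom-clipped at row 300: compare face top boundary
for n in ('w8c','w9c'):
    g=cv2.imread(f'pics/{n}.png')[380:480,290:315,:].astype(float)[:,:,1].mean(1); k=np.argmax(np.diff(g)); print(n,'face top edge row',150+(380+k)/4)
W=cv2.imread('pics/w12.png').astype(float)[240:290,318:324,2].mean(1);print(240+np.argmax(np.diff(W)))
W=cv2.imread('pics/w3.png').astype(float)[240:290,318:324,1].mean(1);print(240+np.argmax(np.diff(W)))
E
```

```text
w3 [320.54317549 284.37975859] (48.51044845581055, 54.622459411621094) [   8   35   55   50 2154]
w12 [319.87070151 287.09674461] (48.90300750732422, 54.8671989440918) [   8   38   55   50 2181]
w8c face top edge row 259.75
w9c face top edge row 260.25
262
259
```

```bash
python3 - <<'E'
from h import *
a=cv2.imread('pics/sA.png').astype(int);b=cv2.imread('pics/sF.png').astype(int);print('rod change',abs(a-b)[165:200,318:342].mean(), 'bg',abs(a-b)[300:340,100:140].mean())
print(observe()['time_s'],observe()['wrist_force']);print(hand_in())
E
```

```text
rod change 2.8325396825396827 bg 13.638333333333334
27.625 [ 0.49570418  0.46900568 -0.12273214]
the job is handed in; nothing more can be done
None
```

The job is handed in at 27.6 s: the depth rod is standing home on the coupling, and the orange knob is drawn up level with its top. By my best measurement the two tops agree to about 0.1 mm.

- **Rod:** I took the left one, in the wooden stand. It came up about 1.7° tilted in the grip, so I tilted the tool to straighten it. It slid past the shoes at about 4–5 N and bottomed about 84 mm below the mouth. There the force rose steeply to a highest reading of about 13 N. I then let go, and it has not visibly moved since.
- **Marker:** I drew the knob up by about 42 mm and let go. Two-view wrist-camera measurements, taken the same way for both, give 187.0 mm for the rod top and 186.9 mm for the marker top. The arm's own height readings agree within about 1 mm.
- **One check disagreed:** the side camera alone puts the marker top about 1.5 to 3 mm lower than the rod. It also showed the marker's fixed sleeve up to about 1 pixel too low, so I trusted the wrist-camera figures.
- **Bystanders:** I came close to none of them and felt no contact, but I did not measure each one's position again at the end.

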